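Stand the tipped oiler back up in its rack

ROBOT

A 6-joint arm with a two-finger parallel gripper is mounted at the origin on a cart in front of the work surface, level with it; the furniture and walls round the work are solid. World frame = base frame: x ahead of the robot, y to its left, z up, the work surface at z = 0. Lengths are in m, angles in rad, forces in N, time in s.
With the tool pointing down it reaches from about 0.225 to 0.875 m from the base axis. Payload 3.4 kg.
Tool frame: the origin (TCP) lies on the centre line of the jaws, within the pads' length; the fingertips stand 11 mm ahead of it and the grasp point (between the pads) lies 8 mm behind it; z points along the fingers, y is the line along which they close (so a half turn about z gives the same grasp; the last joint's range is limited). The gripper opens to 85 mm and grips with 20 to 120 N. Pads are 22 mm wide; open, the fingers measure 114 mm over their backs; the gripper's body (76 mm by 85 mm) begins 54 mm behind the grasp point. The pads swing forward as they close: fully open they stand 13 mm farther back than shut.
Start: joints at [1.189, 0.276, 1.505, -0, 1.361, -0.121], TCP at [0.148, 0.556, 0.242] pointing down, gripper open.
Joint ranges: [-2.89, 2.89], [-0.75, 2.08], [0.22, 2.7], [-1.18, 4.32], [0.11, 2.71], [-2.7, 2.7]. Speed limits (rad/s): [2.57, 2.57, 3.14, 3.14, 3.14, 3.14].

INTERFACE

Orientations are given as a unit quaternion [w, x, y, z].
In Python, from rig import manip, eyes, job gives the robot as it stands.
- The arm moves only by the tool drive_tool, never from a script. Its argument "rows" is a list of rows, each a list of 3 entries, a list of its own where there are three numbers: the turn, a rotation vector about the world's x, y, z in rad, then the shift along the world's x, y, z in cm, then the finger opening in cm, from 0 to 8.54. A call has 1 to 8 rows; each row shifts and turns the commanded pose from where the row before left it; what a row does not reach is not made up. A row lasts 1/8 s, in which the tool goes at most 62.5 mm and 10.7 degrees, less where a joint would pass 70% of its speed; a pose out of reach is approached as far as the arm can. A call is refused whole if a number of a shift passes 6.25 or a number of a turn 0.188, either way. A call with a gripper value outside its range is refused whole. The fingers move at their own pace and stop on an object; "force" is the grip in N (left out, the last holds). Time passes only in rows, so rows that do not move let the fingers close. It gives the time, the measured TCP pose, the force, the opening and the grip force at its end, in the units of the state.
- manip.get_state(): the state, without advancing time (a new reading comes with each control period).
- eyes.get_image(name): name is "side" or "top" or "wrist"; returns the picture (480x640x3 uint8, red, green, blue); there is no depth.
- eyes.get_calibration(name): a dict with "camera_matrix" (3x3 intrinsics, pixels), "view" (4x4, takes a point from world to camera coordinates). Camera axes: x right, y up, looking along -z (the intrinsics and any distortion apply to the point x, -y, -z); pixel columns grow to the right and rows downward; lengths in m; the calibration is good to about 2 mm. A picture is of the moment at which its call begins: read the wrist's pose just before it. get_calibration takes no time and is no camera call; for the wrist camera it gives the pose at the moment of the call.
- job.sign_off(): hands the job in; it is judged then, once.
The state is a dict: "clock": time; "qpos": joint angles; "qd": joint speeds; "effort": joint torques, N m; "position": TCP position; "ee_rot": TCP orientation; "contact_force": force on the tool from outside, world axes, zero at the start; "moment": the same for the moment, N m; "width": finger opening in m; "gripper_force": force on a finger pad.
Only numpy, scipy, OpenCV 4.12 (cv2) and the standard library are available. Lean on these libraries where they do the work, as an engineer would, in place of code of your own. Each camera call takes 0.05 s, during which the arm holds its last target. There are 200 camera calls.

TASK

The little amber oil bottle in the low wooden rack has tipped over backwards and is leaning on the brass rail. Stand it upright again on the rack floor, in its own gap, with at least a finger's width of free space to the vial and the loupe that stand in the same lane, and let go of it. Leave the vial and the loupe standing where they are.

Things in the scene. Friction and masses are not known exactly. Their poses are not given: they have to be found in the camera images.
- tipped_bottle: Amber oiler bottle, about 60 g: body 28 mm diameter up to 52 mm from its underside, black cap 16 mm wide up to 64 mm, thin needle up to 93 mm. Origin: centre of its underside; z axis runs towards the needle. At the start it leans about 50 degrees from upright towards the rack's +x, lower edge on the rack floor, its body on the brass rail about 45 mm from the underside.
- vial: Clear plastic pin vial with a white cap standing upright in the rack, 24 mm diameter, 58 mm tall, loose. Origin at the centre of its underside, z up. A neighbour to be left alone.
- loupe: Black watchmaker's loupe standing upright in the rack, 38 mm diameter, 32 mm tall, loose. Origin at the centre of its underside, z up. A neighbour to be left alone.
- rack: Light wooden rack fixed to the bench, one lane 86 x 284 mm. Origin: centre of its underside; x across the lane, away from the robot, y along it. Lane floor at z = 6 mm, free for x within +-32, y within +-134 mm. Lip (top z = 14 mm) at front and ends; at the back a brass rod, 6 mm thick, at x = 35, z = 33 mm; end posts 45 mm high. The three things stand in a row, 68 to 92 mm apart, in any order.
Things that resemble listed ones, but are neither listed nor needed, are in the scene too. Leave any blue or pink look-alike of the tipped_bottle alone.

How it is judged:
At the end, for the whole second after the job is handed in: The oil bottle stands at rest, upright within 10 degrees, its underside on the rack floor inside the lane, within 50 mm of where its underside was at the start and with at least 12 mm of free space to the vial and to the loupe; both of these stand upright, less than 20 mm from where they were (angle between each of tipped_bottle, vial, loupe's own z axis and vertical below 0.17 rad and z of tipped_bottle in the frame of rack between 0.002 and 0.009 m and x of tipped_bottle in the frame of rack between -0.025 and 0.025 m and y of tipped_bottle in the frame of rack between -0.13 and 0.13 m and distance of tipped_bottle from where it was at the start of the episode below 0.05 m and horizontal distance between tipped_bottle and vial above 0.038 m and horizontal distance between tipped_bottle and loupe above 0.045 m and distance of each of vial, loupe from where it was at the start of the episode below 0.02 m and linear speed of tipped_bottle below 0.02 m/s); the robot touches nothing.
It fails at once if the vial is tipped or shifted by more than 30 mm (angle between vial's own z axis and vertical above 0.6 rad or distance of vial from where it was at the start of the episode above 0.03 m).
It fails at once if the loupe is tipped or shifted by more than 30 mm (angle between loupe's own z axis and vertical above 0.6 rad or distance of loupe from where it was at the start of the episode above 0.03 m).
It also fails if it takes over 35 s, if anything falls off the work surface, if the arm or the gripper's body presses on something with over 40 N, if the wrist force passes 120 N, or if a joint passes its speed limit or range.

## Working session

There is one attempt and no reset: what is moved stays moved. The work goes in short steps, Python scripts to look and compute and a tool call to move; the robot and the scene stay as the last step left them, time stands still between calls to the robot, and variables do not carry over. Pictures are saved under pics/ and viewed, at most 10 in all, crops included, and the job is handed in when it is done.

Besides the shell and the picture viewer there is one more tool, called after ">>>" as name(argument=value, ...) on one line, values as JSON. drive_tool: Moves the arm, as the interface text tells. Its arguments: {"type":"object","properties":{"rows":{"type":"array"},"force":{"type":"number"}},"required":["rows"]}

```bash
mkdir -p pics; python3 - <<'E'
from rig import manip, eyes
import cv2,numpy as np
for n in ("top","side"):
    im=eyes.get_image(n); cv2.imwrite(f"pics/{n}0.png",im[:,:,::-1])
    c=eyes.get_calibration(n); print(n,c["camera_matrix"],np.round(c["view"],3).tolist(), [k for k in c])
print(manip.get_state())
E
```

```text
top [[454.89168404   0.         324.91267489]
 [  0.         454.89168404 238.27871802]
 [  0.           0.           1.        ]] [[0.014, -1.0, 0.007, -0.148], [0.987, 0.015, 0.162, -0.551], [-0.162, 0.005, 0.987, -0.787], [0.0, 0.0, 0.0, 1.0]] ['camera_matrix', 'view']
side [[542.16449457   0.         312.99876707]
 [  0.         542.16449457 239.94005094]
 [  0.           0.           1.        ]] [[0.993, -0.116, -0.003, -0.563], [0.069, 0.565, 0.822, -0.012], [-0.093, -0.817, 0.569, -0.961], [0.0, 0.0, 0.0, 1.0]] ['camera_matrix', 'view']
{'clock': 0.1, 'qpos': array([ 1.18897784e+00,  2.76499173e-01,  1.50599720e+00,  1.59464780e-05,
        1.36068993e+00, -1.20990931e-01]), 'qd': array([-0.00016398,  0.00066294, -0.00253796,  0.00084671,  0.00022173,
        0.0008787 ]), 'effort': array([ 8.76793838e-04, -4.17703807e+01, -2.46403116e+01, -1.38097598e-04,
        5.86703536e-03, -1.66436678e-06]), 'position': array([0.14810821, 0.55513541, 0.24154849]), 'ee_rot': array([-2.05773784e-04,  1.30046032e-01,  9.91507637e-01, -7.69837737e-04]), 'contact_force': array([0.64444992, 0.49939764, 0.1552775 ]), 'moment': array([ 0.03774654, -0.00576845, -0.01004771]), 'gripper_force': 0.0, 'width': 0.08550445720088404}
```

View pics/top0.png

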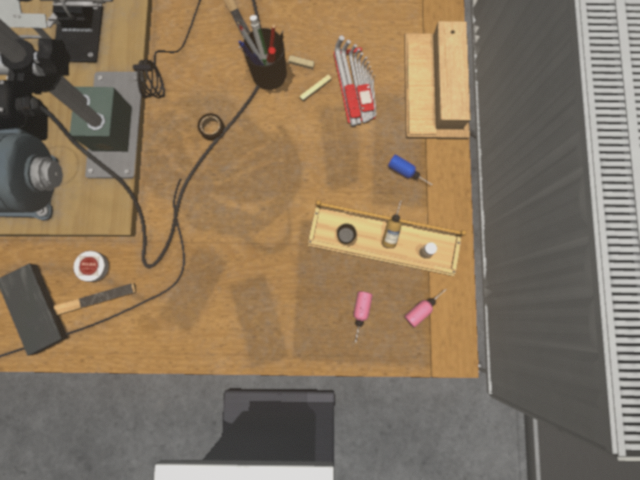

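View pics/side0.png

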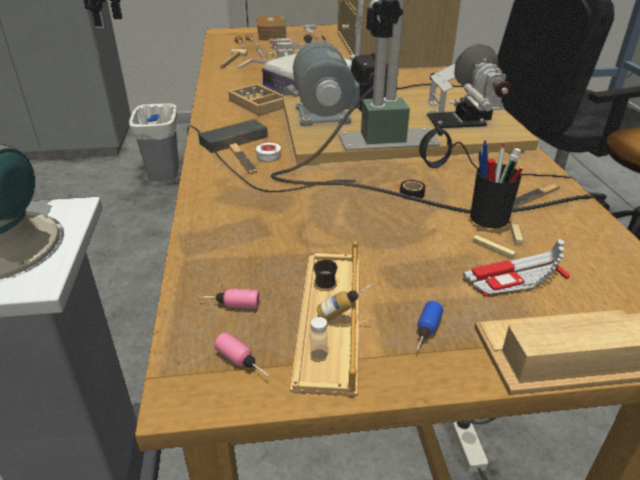

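Candidates for the bottle in the top view are amber at (392,230) in the rack, blue at (405,167), and pink at (362,308) and (420,312). The amber one leaning on the rail between the loupe (346,234) and the vial (429,250) fits the description. I'll confirm it in one enlarged crop that combines both views.

```bash
python3 - <<'E'
import cv2,numpy as np
a=cv2.imread("pics/top0.png")[195:280,300:470]; b=cv2.imread("pics/side0.png")[235:400,280:385]
a=cv2.resize(a,None,fx=4.7,fy=4.7,interpolation=3)[:, :800]
cv2.imwrite("pics/crop_t.png",a)
cv2.imwrite("pics/crop_s.png",cv2.resize(b,None,fx=3.6,fy=3.6,interpolation=3))
E
cat > h.py <<'E'
import numpy as np
from rig import eyes
def cal(n):
    c=eyes.get_calibration(n); return np.array(c["camera_matrix"]),np.array(c["view"])
def ray(C,uv):
    K,V=C; p=np.linalg.solve(K,[uv[0],uv[1],1.]); d=V[:3,:3].T@np.array([p[0],-p[1],-p[2]])
    return -V[:3,:3].T@V[:3,3], d/np.linalg.norm(d)
def atz(C,uv,z):
    o,d=ray(C,uv); return o+d*(z-o[2])/d[2]
def tri(obs):
    A=0;b=0
    for C,uv in obs:
        o,d=ray(C,uv); P=np.eye(3)-np.outer(d,d); A=A+P; b=b+P@o
    x=np.linalg.solve(A,b); return x,[round(1e3*np.linalg.norm(np.cross(x-ray(C,u)[0],ray(C,u)[1])),1) for C,u in obs]
def proj(C,X):
    K,V=C; q=V[:3,:3]@np.asarray(X)+V[:3,3]; p=K@np.array([q[0],-q[1],-q[2]]); return p[:2]/p[2]
E
```

```text
(no output)
```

View pics/crop_t.png

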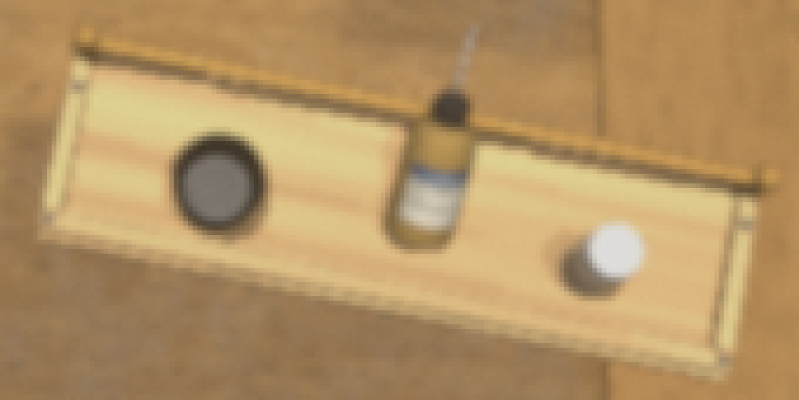

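View pics/crop_s.png

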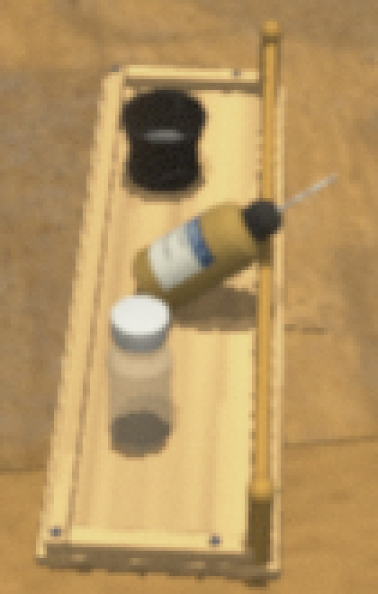

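The crops confirm it. The amber bottle, with its cap at crop pixel (450,107), leans over the rail between the loupe and the vial. Next I'll triangulate.

```bash
python3 - <<'E'
from h import *
T,S=cal("top"),cal("side")
t=lambda u,v:(300+u/4.7,195+v/4.7); s=lambda u,v:(280+u/3.6,235+v/3.6)
np.set_printoptions(precision=4,suppress=True)
P={}
for n,a,b in [("postL",(85,38),(268,30)),("postR",(768,178),(262,490)),("lipL",(45,232),(115,70)),("lipR",(722,375),(45,550)),
 ("cap",(450,107),(263,218)),("needle",(475,28),(335,178)),("label",(433,195),(180,255)),("vialtop",(614,250),(140,308)),("loupetop",(219,180),(163,103))]:
    P[n],e=tri([(T,t(*a)),(S,s(*b))]); print(n,P[n],e)
yd=P["postL"]-P["postR"]; yaw=np.arctan2(-yd[0],yd[1]); print("yaw",yaw, np.linalg.norm(yd))
c=np.mean([atz(T,t(*u),.014) for u in [(45,236),(722,378)]]+[atz(T,t(*u),.045) for u in [(85,38),(768,180)]],axis=0); print("c approx",c)
R=np.array([[np.cos(yaw),-np.sin(yaw)],[np.sin(yaw),np.cos(yaw)]])
for n in P: print(n,(R.T@(P[n][:2]-c[:2])),P[n][2])
a=P["needle"]-P["label"];a/=np.linalg.norm(a);print("axis",a,np.degrees(np.arccos(a[2])), "azimuth",np.arctan2(a[1],a[0]))
E
```

```text
postL [ 0.6201 -0.1261  0.0422] [np.float64(0.7), np.float64(0.7)]
postR [ 0.5687 -0.3952  0.0419] [np.float64(1.4), np.float64(1.4)]
lipL [ 0.5489 -0.1109  0.0142] [np.float64(3.2), np.float64(3.2)]
lipR [ 0.4941 -0.3842  0.0086] [np.float64(1.7), np.float64(1.7)]
cap [ 0.5919 -0.2685  0.0537] [np.float64(0.7), np.float64(0.7)]
needle [ 0.618  -0.2747  0.0764] [np.float64(0.7), np.float64(0.7)]
label [ 0.5602 -0.2645  0.0344] [np.float64(0.4), np.float64(0.4)]
vialtop [ 0.5353 -0.3278  0.0672] [np.float64(1.2), np.float64(1.2)]
loupetop [ 0.5639 -0.1793  0.0455] [np.float64(1.3), np.float64(1.3)]
yaw -0.1889177187614663 0.27406332872982914
c approx [ 0.5548 -0.2534  0.0295]
postL [0.0402 0.1374] 0.04218049647241354
postR [ 0.0402 -0.1367] 0.041853640193867586
lipL [-0.0326  0.1389] 0.014236489795830948
lipR [-0.0351 -0.1398] 0.008559849821504059
cap [ 0.0393 -0.0079] 0.05371536334270667
needle [ 0.066  -0.0091] 0.07640754860501942
label [ 0.0073 -0.0099] 0.03436784053689433
vialtop [-0.0053 -0.0767] 0.06723404413364492
loupetop [-0.005   0.0745] 0.04547872773862181
axis [ 0.8007 -0.141   0.5823] 54.39047003770084 azimuth -0.1742955842119866
```

>>> drive_tool(rows=[[[0,0,0.04],[2.7,-5.4,0],8.5],[[0,0,0.03],[2.7,-5.4,0],5],[[0,0,0],[2.7,-5.4,0],5],[[0,0,0],[2.7,-5.4,0],5],[[0,0,0],[2.7,-5.4,0],5],[[0,0,0],[2.7,-5.4,0],5],[[0,0,0],[2.7,-5.4,0],5],[[0,0,0],[2.7,-5.4,0],5]], force=25)

```text
clock: 1.1
position: [0.3646, 0.1218, 0.2423]
ee_rot: [0.0, 0.095, 0.995, 0.0]
contact_force: [0.7, 1.0, 0.8]
width: 0.0499
gripper_force: 0.0
```

>>> drive_tool(rows=[[[0,0,0],[2.6,-5.4,0],5],[[0,0,0],[2.6,-5.4,0],5],[[0,0,0],[2.6,-5.4,0],5],[[0,0,0],[2.6,-5.4,0],5],[[0,0,0],[2.6,-5.4,0],5],[[0,0,0],[2.6,-5.4,0],5],[[0,0,0],[2.0,-5.0,0],5],[[0,0,0],[0,0,0],5]])

```text
clock: 2.1
position: [0.5412, -0.2541, 0.2408]
ee_rot: [-0.0, 0.097, 0.995, -0.0]
contact_force: [0.3, 0.8, -0.0]
width: 0.0499
gripper_force: 0.0
```

```bash
python3 - <<'E'
from h import *
from rig import manip
import cv2
s=manip.get_state(); print(s["position"],s["ee_rot"],s["qpos"],s["clock"])
c=cal("wrist"); im=eyes.get_image("wrist"); cv2.imwrite("pics/w1.png",im[:,:,::-1]); np.savez("w1.npz",K=c[0],V=c[1]); print(c)
E
```

```text
[ 0.54117839 -0.25412236  0.24081654] [-3.82628661e-04  9.71129389e-02  9.95273252e-01 -2.89441419e-04] [-5.54840506e-01  3.11456918e-01  1.45692443e+00 -8.74339190e-04
  1.37364217e+00 -1.93093289e+00] 2.1
(array([[331.60947433,   0.        , 315.21948459],
       [  0.        , 331.60947433, 238.27339813],
       [  0.        ,   0.        ,   1.        ]]), array([[ 0.1927373 ,  0.98124954, -0.001297  ,  0.14583065],
       [-0.94276363,  0.18481101, -0.27756374,  0.59149603],
       [-0.27211959,  0.05471965,  0.96070635, -0.21718473],
       [ 0.        ,  0.        ,  0.        ,  1.        ]]))
```

View pics/w1.png

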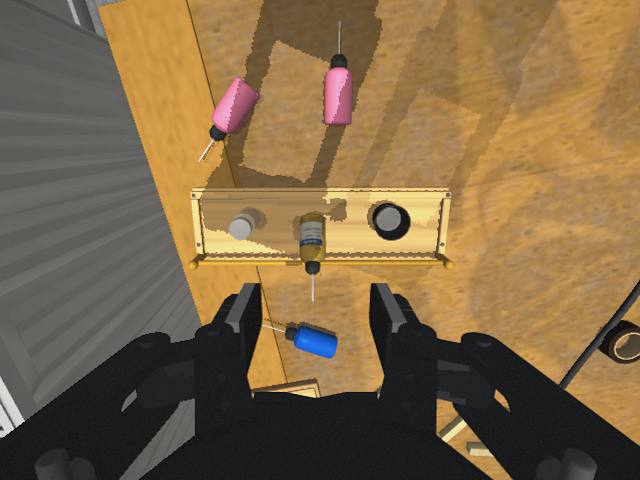

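The wrist view shows the amber bottle at (312,238) with its cap at (313,267), the vial at (240,228), the loupe at (389,218), and the posts at (194,266) and (449,265). I'll combine this with the top view.

```bash
python3 - <<'E'
from h import *
d=np.load("w1.npz"); W=(d["K"],d["V"]); T,S=cal("top"),cal("side")
t=lambda u,v:(300+u/4.7,195+v/4.7); s=lambda u,v:(280+u/3.6,235+v/3.6)
np.set_printoptions(precision=4,suppress=True)
P={}
for n,a,b,w in [("postL",(85,38),(268,30),(449,265)),("postR",(768,178),(262,490),(194,266)),
 ("cap",(450,107),(263,218),(313,267)),("needle",(475,28),(335,178),(312.5,300)),("label",(433,195),(180,255),(312,233)),("vialtop",(614,250),(140,308),(240,230)),("loupetop",(219,180),(163,103),(388,218))]:
    P[n],e=tri([(T,t(*a)),(S,s(*b)),(W,w)]); print(n,P[n],e)
yd=P["postL"]-P["postR"]; yaw=np.arctan2(-yd[0],yd[1]); 
R=np.array([[np.cos(yaw),-np.sin(yaw)],[np.sin(yaw),np.cos(yaw)]])
c=(P["postL"]+P["postR"])[:2]/2-R@[.035,0]; print("yaw",yaw,"c",c)
for n in P: print(n,(R.T@(P[n][:2]-c[:2])),P[n][2])
for n,z in (("near lip",.014),): print([R.T@(atz(W,u,z)[:2]-c) for u in [(191,188),(450,191)]])
a=P["needle"]-P["cap"];a/=np.linalg.norm(a);print("axis",a,np.degrees(np.arccos(a[2])), "azimuth",np.arctan2(a[1],a[0]))
E
```

```text
postL [ 0.6202 -0.1259  0.0423] [np.float64(0.8), np.float64(0.6), np.float64(0.3)]
postR [ 0.5693 -0.3942  0.0405] [np.float64(2.3), np.float64(1.1), np.float64(1.6)]
cap [ 0.5917 -0.2678  0.0529] [np.float64(0.9), np.float64(1.1), np.float64(1.1)]
needle [ 0.6178 -0.2736  0.0752] [np.float64(1.3), np.float64(1.3), np.float64(1.6)]
label [ 0.5603 -0.2634  0.0335] [np.float64(1.3), np.float64(0.5), np.float64(1.3)]
vialtop [ 0.5353 -0.3274  0.0668] [np.float64(1.3), np.float64(1.2), np.float64(0.5)]
loupetop [ 0.5616 -0.1806  0.0449] [np.float64(1.7), np.float64(3.8), np.float64(5.2)]
yaw -0.18765371951090531 c [ 0.5604 -0.2535]
postL [0.035  0.1365] 0.04225637621549842
postR [ 0.035  -0.1365] 0.04052475283994603
cap [ 0.0335 -0.0082] 0.052911634297450744
needle [ 0.0602 -0.009 ] 0.07516031897543844
label [ 0.0018 -0.0098] 0.03353404567930247
vialtop [-0.0108 -0.0772] 0.06679573999536
loupetop [-0.0124  0.0718] 0.044854326214712206
[array([-0.0444, -0.139 ]), array([-0.0394,  0.141 ])]
axis [ 0.7497 -0.1676  0.6402] 50.190104794859515 azimuth -0.21998870309519192
```

>>> drive_tool(rows=[[[0.023,0.123,0],[1.6,-0.55,-4],5],[[0.023,0.123,0],[1.6,-0.55,-4],5],[[0,0,0],[0,0,-5],5],[[0,0,0],[0,0,-3],5],[[0,0,0],[0,0,0],5]])

```text
clock: 2.78
position: [0.5701, -0.2589, 0.08]
ee_rot: [-0.128, 0.094, 0.987, 0.013]
contact_force: [-0.0, -0.2, -0.1]
width: 0.05
gripper_force: 0.0
```

```bash
python3 - <<'E'
from h import *
from rig import manip
import cv2
s=manip.get_state(); print(s["position"],s["ee_rot"],s["qpos"],s["clock"])
im=eyes.get_image("wrist"); im2=eyes.get_image("side")
cv2.imwrite("pics/w2.png",np.hstack([im[:,:,::-1][100:480,140:500],cv2.resize(im2[:,:,::-1][180:400,250:450],None,fx=1.7273,fy=1.7273)])); 
E
```

```text
[ 0.57013575 -0.25886982  0.07997111] [-0.12756799  0.09371523  0.98731062  0.01271264] [-0.49459407  0.6002109   1.41221129 -0.07683007  1.37577865 -1.85187763] 2.775
```

View pics/w2.png

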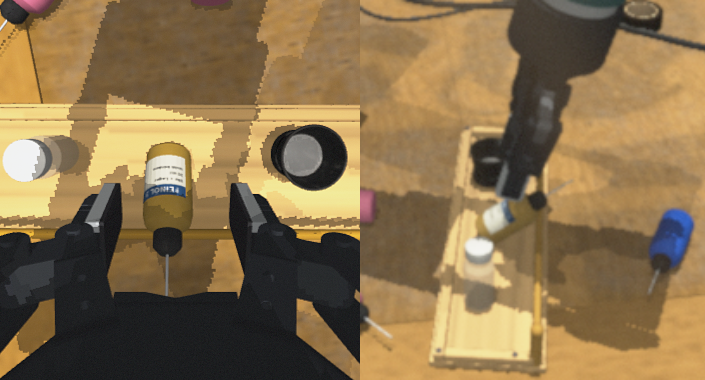

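The wrist view shows the fingers on either side of the bottle, which sits slightly to the left (−y). The vial and loupe are clear. I'll descend and grip.

>>> drive_tool(rows=[[[0,0,0],[0.3,-0.6,-1.5],5],[[0,0,0],[0,0,-1.7],5],[[0,0,0],[0,0,-1.6],5],[[0,0,0],[0,0,0],5],[[0,0,0],[0,0,0],2],[[0,0,0],[0,0,0],2],[[0,0,0],[0,0,0],2],[[0,0,0],[0,0,0],2]], force=25)

```text
clock: 3.88
position: [0.5755, -0.2675, 0.0347]
ee_rot: [-0.124, 0.094, 0.988, 0.011]
contact_force: [0.6, -0.5, 0.2]
width: 0.0268
gripper_force: 25.5
```

>>> drive_tool(rows=[[[0,0,0],[0,0,1.5],2],[[-0.027,-0.143,0],[-0.37,0.07,0],2],[[-0.027,-0.143,0],[-0.37,0.07,0],2],[[-0.027,-0.143,0],[-0.37,0.07,0],2],[[-0.027,-0.143,0],[-0.37,0.07,0],2],[[-0.027,-0.143,0],[-0.37,0.07,0],2],[[-0.027,-0.143,0],[-0.37,0.07,0],2],[[0,0,0],[0,0,0],2]])

```text
clock: 4.88
position: [0.5715, -0.2522, 0.0717]
ee_rot: [0.261, 0.095, 0.96, -0.025]
contact_force: [-0.3, 0.6, -1.1]
width: 0.0266
gripper_force: 25.5
```

```bash
python3 - <<'E'
from h import *
from rig import manip
import cv2
s=manip.get_state(); print(s["position"],s["ee_rot"],s["qpos"],s["clock"],s["width"])
im=eyes.get_image("wrist"); im2=eyes.get_image("side")
cv2.imwrite("pics/w3.png",np.hstack([im[:,:,::-1][100:480,140:500],cv2.resize(im2[:,:,::-1][210:360,270:420],(380,380),interpolation=2)])); 
E
```

```text
[ 0.57147604 -0.25219712  0.0717489 ] [ 0.26100168  0.09459928  0.96036679 -0.02499459] [-0.65705085  0.34033652  2.06983699  0.75747021  0.33546527 -2.70390318] 4.875 0.026573351894825382
```

View pics/w3.png

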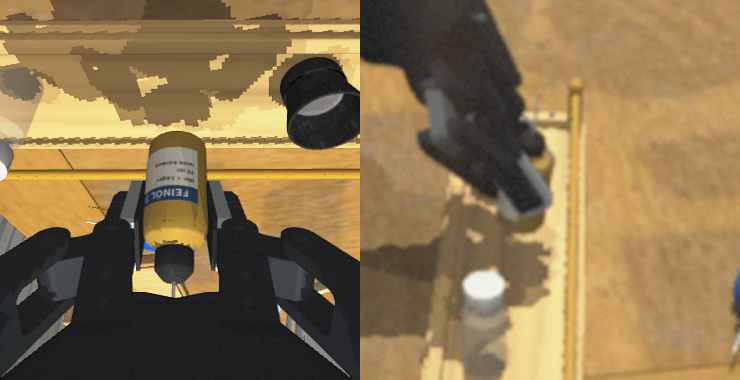

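The pictures show the bottle held nearly upright, clear of the vial and loupe. However, q5 is small and q6 is at its limit. I'll yaw the tool clockwise to relieve it, which doesn't affect the bottle because it is axisymmetric.

>>> drive_tool(rows=[[[0.01,0.04,-0.08],[0,0,0],2],[[0,0,-0.1],[0,0,0],2],[[0,0,-0.1],[0,0,0],2],[[0,0,0],[0,0,0],2]])

```text
clock: 5.48
position: [0.5724, -0.2522, 0.0698]
ee_rot: [0.239, 0.21, 0.947, -0.053]
contact_force: [-0.2, -0.1, -0.9]
width: 0.0264
gripper_force: 25.5
```

```bash
cat >> h.py <<'E'
def rep():
    from rig import manip
    from scipy.spatial.transform import Rotation as Ro
    s=manip.get_state(); q=s["ee_rot"]; R=Ro.from_quat([q[1],q[2],q[3],q[0]]).as_matrix()
    d=s["position"][:2]-[.5604,-.2535]; y=-.188
    print("tcp",s["position"].round(4),"rack",(np.cos(y)*d[0]+np.sin(y)*d[1]).round(4),(-np.sin(y)*d[0]+np.cos(y)*d[1]).round(4),
     "tooly",R[:,1].round(3),"toolz",R[:,2].round(3),"q",s["qpos"].round(3),"F",s["contact_force"].round(1),s["clock"])
E
python3 -c "from h import *;rep()"
```

```text
tcp [ 0.5724 -0.2522  0.0698] rack 0.0116 0.0035 tooly [0.423 0.906 0.   ] toolz [ 0.429 -0.2   -0.881] q [-0.559  0.34   2.052  0.223  0.266 -1.893] F [-0.2 -0.1 -0.9] 5.475
```

>>> drive_tool(rows=[[[0,0,0],[0,0,-0.8],2],[[0,0,0],[0,0,-0.8],2],[[0,0,0],[0,0,-0.5],2],[[0,0,0],[0,0,0],2]])

```text
clock: 5.98
position: [0.5709, -0.2525, 0.0479]
ee_rot: [0.238, 0.214, 0.946, -0.052]
contact_force: [-1.4, 0.0, -0.3]
width: 0.0267
gripper_force: 25.5
```

```bash
python3 -c "from h import *;rep()"
```

```text
tcp [ 0.5709 -0.2525  0.0479] rack 0.0101 0.003 tooly [0.429 0.903 0.003] toolz [ 0.428 -0.2   -0.881] q [-0.561  0.375  2.077  0.285  0.208 -1.952] F [-1.4  0.  -0.3] 5.975
```

>>> drive_tool(rows=[[[0,0,0],[0,0,-0.3],2],[[0,0,0],[0,0,-0.2],2],[[0,0,0],[0,0,0],2]], force=20)

```text
clock: 6.35
position: [0.5713, -0.2524, 0.0437]
ee_rot: [0.239, 0.214, 0.946, -0.052]
contact_force: [0.1, -0.1, -1.0]
width: 0.0266
gripper_force: 25.5
```

```bash
python3 - <<'E'
from h import *
import cv2
rep()
im=eyes.get_image("wrist"); im2=eyes.get_image("side")
cv2.imwrite("pics/w4.png",np.hstack([im[:,:,::-1][100:480,140:500],cv2.resize(im2[:,:,::-1][230:350,280:400],(380,380),interpolation=2)])); 
E
```

```text
tcp [ 0.5713 -0.2524  0.0437] rack 0.0105 0.0031 tooly [0.429 0.903 0.003] toolz [ 0.429 -0.201 -0.881] q [-0.561  0.382  2.082  0.305  0.195 -1.971] F [ 0.1 -0.1 -1. ] 6.35
```

View pics/w4.png

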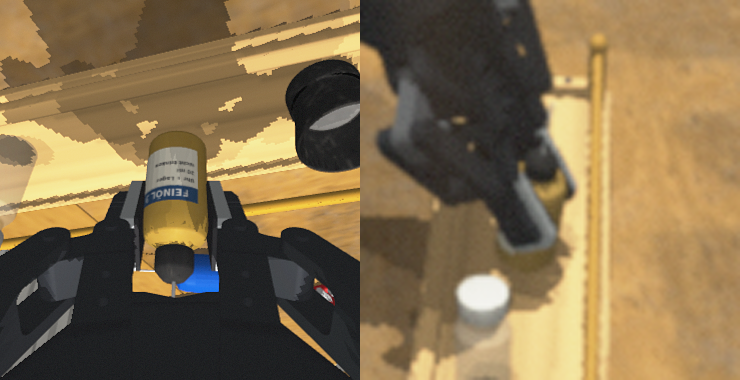

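The bottle is held close to upright and just above the floor. I'll keep lowering until it makes contact.

>>> drive_tool(rows=[[[0,0,0],[0,0,-0.2],2],[[0,0,0],[0,0,0],2]])

```text
clock: 6.7
position: [0.5713, -0.2524, 0.0417]
ee_rot: [0.239, 0.214, 0.946, -0.052]
contact_force: [-0.2, -0.5, -0.2]
width: 0.0266
gripper_force: 25.5
```

>>> drive_tool(rows=[[[0,0,0],[0,0,-0.2],2],[[0,0,0],[0,0,0],2]])

```text
clock: 6.95
position: [0.5716, -0.2526, 0.04]
ee_rot: [0.239, 0.214, 0.946, -0.052]
contact_force: [0.9, 0.6, -0.1]
width: 0.0271
gripper_force: 25.5
```

>>> drive_tool(rows=[[[0,0,0],[0,0,-0.2],2],[[0,0,0],[0,0,0],2]])

```text
clock: 7.2
position: [0.5724, -0.2528, 0.0395]
ee_rot: [0.24, 0.214, 0.945, -0.053]
contact_force: [-2.3, 3.0, 8.2]
width: 0.0266
gripper_force: 24.8
```

>>> drive_tool(rows=[[[0,0,0],[0,0,-0.2],2],[[0,0,0],[0,0,0],2]])

```text
clock: 7.45
position: [0.5735, -0.2532, 0.039]
ee_rot: [0.242, 0.214, 0.945, -0.053]
contact_force: [-1.6, 5.2, 15.0]
width: 0.0263
gripper_force: 24.0
```

>>> drive_tool(rows=[[[0,0,0],[0,0,0.25],2],[[0,0,0],[0,0,0],2.7],[[0,0,0],[0,0,0],2.9],[[0,0,0],[0,0,0],3.1],[[0,0,0],[0,0,0],3.5],[[0,0,0],[0,0,0],4.2],[[0,0,0],[0,0,0],5],[[0,0,0],[0,0,0],5]])

```text
clock: 8.45
position: [0.5714, -0.2525, 0.0384]
ee_rot: [0.239, 0.214, 0.946, -0.052]
contact_force: [0.6, -0.8, -0.5]
width: 0.0502
gripper_force: 0.0
```

```bash
python3 - <<'E'
from h import *
import cv2
rep()
im=eyes.get_image("wrist"); im2=eyes.get_image("side")
cv2.imwrite("pics/w5.png",np.hstack([im[:,:,::-1][100:480,140:500],cv2.resize(im2[:,:,::-1][230:350,280:400],(380,380),interpolation=2)])); 
E
```

```text
tcp [ 0.5714 -0.2525  0.0384] rack 0.0106 0.0031 tooly [0.429 0.903 0.003] toolz [ 0.43  -0.201 -0.88 ] q [-0.561  0.392  2.087  0.329  0.181 -1.996] F [ 0.6 -0.8 -0.5] 8.45
```

View pics/w5.png

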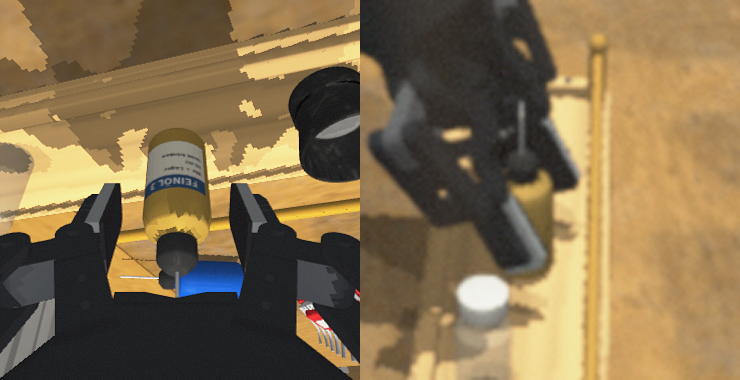

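The bottle stands free and upright. I'll retreat along the tool axis.

>>> drive_tool(rows=[[[0,0,0],[-0.8,0.35,1.6],5],[[0,0,0],[-0.8,0.35,1.6],5],[[0,0,0],[-1.3,0.6,2.6],5],[[0,0,0],[-1.7,0.8,3.5],5],[[0,0,0],[-1.7,0.8,3.5],5],[[0,0,0],[-1.7,0.8,3.5],5],[[0,0,0],[-3,1,3],5],[[0,0,0],[0,0,0],5]])

```text
clock: 9.55
position: [0.4607, -0.2054, 0.2347]
ee_rot: [0.242, 0.214, 0.945, -0.053]
contact_force: [0.1, 0.2, 1.2]
width: 0.0499
gripper_force: 0.0
```

```bash
python3 - <<'E'
from h import *
import cv2
rep()
im=eyes.get_image("top"); im2=eyes.get_image("side")
cv2.imwrite("pics/w6.png",np.hstack([cv2.resize(im[:,:,::-1][185:285,300:470],None,fx=2.4,fy=2.4,interpolation=2),cv2.resize(im2[:,:,::-1][235:355,280:400],(240,240),interpolation=2)])); 
E
```

```text
tcp [ 0.4607 -0.2054  0.2347] rack -0.1069 0.0287 tooly [0.43  0.903 0.002] toolz [ 0.434 -0.204 -0.878] q [-0.617 -0.057  2.031  0.135  0.679 -1.827] F [0.1 0.2 1.2] 9.55
```

View pics/w6.png

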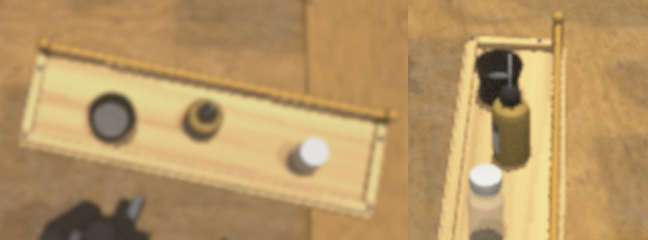

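The final view shows the bottle standing mid-lane (cap at crop pixel 208,112), with the loupe (110,117) and the vial (310,155) upright where they were and the arm clear.

```bash
python3 -c "from rig import job; print(job.sign_off())"
```

```text
the job is handed in; nothing more can be done
None
```

The oil bottle is standing upright in its own gap on the rack floor and released, with the vial and loupe still upright where they were. The job is handed in; sign-off returned no verdict, and I judged the final position by eye from the top and side views.

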